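# Pass a sensor tray under the reader arch and dock it

### The arm

A 6-joint arm with a two-finger parallel gripper is mounted at the origin on the work surface. World frame = base frame: x ahead of the robot, y to its left, z up, the work surface at z = 0. Lengths are in m, angles in rad, forces in N, time in s.
With the tool pointing down it reaches from about 0.3 to 0.95 m from the base axis. Payload 3.1 kg.
Tool frame: the origin (TCP) lies midway between the tips of the shut fingers; the grasp point (between the pads) lies 19 mm behind it; z points along the fingers, y is the line along which they close (so a half turn about z gives the same grasp; the last joint's range is limited). The gripper opens to 85 mm and grips with 20 to 120 N. Pads are 22 mm wide; open, the fingers measure 114 mm over their backs; the gripper's body (76 mm by 85 mm) begins 54 mm behind the grasp point. The pads swing forward as they close: fully open they stand 13 mm farther back than shut.
Start: joints at [1.051, 0.308, 1.634, -0, 1.2, -0.07], TCP at [0.272, 0.563, 0.231] pointing down, gripper open.
Joint ranges: [-3.06, 3.06], [-0.79, 1.96], [0.05, 2.63], [-1.19, 4.34], [0.05, 2.64], [-2.94, 2.94]. Speed limits (rad/s): [2.79, 2.79, 3.14, 3.14, 3.14, 3.14].

### API

Orientations are given as a 3x3 rotation matrix whose columns are the frame's x, y, z axes.
In Python, from cell import manip gives the robot as it stands.
- The arm moves only by the tool arm_command, never from a script. Its argument "moves" is text: rows parted by semicolons, each of 7 numbers parted by spaces: the closure, from 0 (fully open) to 1 (shut), then the shift along the tool's x, y, z as a fraction of full scale, then the turn, a rotation vector about the tool's x, y, z as a fraction of full scale. In form: grip x y z wx wy wz; .... A call has 1 to 20 rows; each row is the pose to reach, as a shift and turn from the pose commanded when the call began, along the tool's axes at that moment; what a row does not reach only later rows make up. Full scale, the value 1, is 0.25 m for a shift and 60 degrees for a turn. A row lasts 1/10 s, in which the tool goes at most 50 mm and 8.59 degrees, less where a joint would pass 70% of its speed; a pose out of reach is approached as far as the arm can. A call with a number of a shift or a turn outside -1 to 1 is refused whole. A call with a gripper value outside its range is refused whole. The fingers move at their own pace and stop on an object; "squeeze" is the grip in N (left out, the last holds). Time passes only in rows, so rows that repeat a pose let the fingers close. It gives the time, the measured TCP pose, the force, the opening and the grip force at its end, in the units of the state.
- manip.observe(): the state, without advancing time (a new reading comes with each control period).
- manip.read_camera(name): name is "scene" or "top"; returns the picture (480x640x3 uint8, red, green, blue); there is no depth.
- manip.calibration(name): a dict with "vfov" (degrees; the focal length in pixels is half the picture's height over the tangent of half this angle, whatever the lens; pixels are square), "cx", "cy" (the principal point, pixels), "R" (3x3) and "t" (3): a world point X has camera coordinates R X + t. Camera axes: x right, y down, z forward; pixel columns grow to the right and rows downward; lengths in m; the calibration is good to about 2 mm. A picture is of the moment at which its call begins. calibration takes no time and is no camera call.
- manip.finish_job(): hands the job in; it is judged then, once.
The state is a dict: "t": time; "joints": joint angles; "qd": joint speeds; "effort": joint torques, N m; "ee_pos": TCP position; "tool_rot": TCP orientation; "contact_force": force on the tool from outside, world axes, zero at the start; "torque": the same for the moment, N m; "grip_width": finger opening in m; "finger_force": force on a finger pad.
Only numpy, scipy, OpenCV 4.12 (cv2) and the standard library are available. Lean on these libraries where they do the work, as an engineer would, in place of code of your own. Each camera call takes 0.05 s, during which the arm holds its last target. There are 200 camera calls.

### The job

Slide the grey tray with its two sensors along the test track, under the low reader arch and on to the end stop, then push it sideways under the white dock's hood until it meets the contact bar hidden in there, press it squarely against the bar with about 15 N for a full second, and leave it there. Keep the tray flat on the track all the way (never lift it), do not ram the dock, keep both sensors in the tray, and leave the solder reel, the cup and the round housing alone.

Things in the scene. Friction and masses are not known exactly. Their poses are not given: they have to be found in the camera images.
- track: Fixed aluminium test track. Origin: on the bench under the arch's middle; +x the travel direction, +y towards the dock's side, z up. Deck top z = 8 mm, x -240 to +230, y -47 to +47 mm (past x = 5 to y = +115). Lane before the arch: 66 mm between rails |y| = 33 to 43 mm, x -227 to -22 mm, tops at z = 20 mm. Past the arch no rails.
- arch (a point): Middle of the underside of the grey reader arch, a bar across the lane: track x -22 to +22, |y| to 47 mm, underside z = 33, top z = 63 mm, posts |y| = 33 to 47 mm. Fingers cannot follow the tray under it: push from behind up to it, then engage the tray anew beyond it.
- dock: Fixed white test dock on the deck (its z = 0 is the deck top), axes parallel to the track's, open to -y. Origin: centre of the tray's underside at its deepest place, 110 to 140 mm past the arch's middle, 50 mm beside the lane's centre line. Walls 26 mm high.
- stop (a point): Point on the dock's end stop at the lane's centre line, at deck level. The stop is a wall with its face at dock x = +67.5 mm, from dock y = -80 to +41 mm: it closes the end of the lane and is also one end of the bay. The other end is a cheek: inner face x = -67.5 mm, 10 mm thick, y = -15 (rounded nose) to +41 mm. So the bay is 135 mm long for the 130 mm tray.
- hood (a point): Middle of the lower front edge of the dock's hood: it covers dock y = -20 to +41 mm, 25 to 35 mm above the deck; a black box on it (y = +16 to +40) rises to 61 mm above the deck. Hidden under it along the back is the contact bar: it stops the tray's centre somewhere from dock y = -20 to 0 mm, set differently each time; feel for it.
- tray: Loose grey open tray, 130 mm long (x), 62 mm wide (y), 20 mm high, about 0.25 kg; origin at the centre of its underside, x axis along the travel. Walls 5 mm, floor 4 mm thick. A cross wall (x = 7 to 12 mm) parts the empty front well from the rear compartment (x = -60 to 7 mm) with the sensors.
- well (a point): Centre of the floor of the tray's empty front well (tray x = 36 mm, 4 mm above its underside). The well spans tray x = 12 to 60 mm and is 52 mm wide: closed fingertips fit in to drag the tray.
- sensor1: Loose white button sensor, 26 mm across, 12 mm high, in the tray's rear compartment; origin at the centre of its underside.
- sensor2: A second sensor like sensor1, in the same compartment.
- reel: Bystander: metal solder reel standing on the bench, 62 mm across, 50 mm high; origin at the centre of its underside.
- cup: Bystander: small white plastic cup, 60 mm across, 50 mm high; origin at the centre of its underside.
- housing: Bystander: round white sensor housing with a green board, 76 mm across, 20 mm high; origin at the centre of its underside.
Not all that is in view belongs to the job. What is meant by the tray is not green, and is the smaller of those in its own colour.

How it is judged:
By the outcome, as a careful person would: the job done as asked, in the order asked, and still so for the second after the job is handed in, with the robot touching nothing.
It also fails if it takes over 67 s, if anything falls off the work surface, if the arm or the gripper's body presses on something with over 40 N, if the wrist force passes 120 N, or if a joint passes its speed limit or range.

## Working session

There is one attempt and no reset: what is moved stays moved. The work goes in short steps, Python scripts to look and compute and a tool call to move; the robot and the scene stay as the last step left them, time stands still between calls to the robot, and variables do not carry over. Pictures are saved under pics/ and viewed, at most 12 in all, crops included, and the job is handed in when it is done.

Besides the shell and the picture viewer there is one more tool, called after "Emit:" in YAML: its name, and indented under it one key for each argument. arm_command: Moves the arm, as the interface text tells. Its arguments: {"type":"object","properties":{"moves":{"type":"string"},"squeeze":{"type":"number"}},"required":["moves"]}

```bash
mkdir -p pics; cat > h.py <<'E'
import numpy as np, cv2
from cell import manip
def snap(n,f):
    im=manip.read_camera(n); cv2.imwrite(f,im[:,:,::-1]); return im
def cam(n):
    c=manip.calibration(n); f=240/np.tan(np.radians(c['vfov'])/2); return c,f,np.array(c['R']),np.array(c['t'])
def ray(n,px,z):
    c,f,R,t=cam(n); px=np.atleast_2d(px).astype(float)
    d=np.c_[(px[:,0]-c['cx'])/f,(px[:,1]-c['cy'])/f,np.ones(len(px))]@R
    o=-R.T@t; return o+d*((z-o[2])/d[:,2])[:,None]
def proj(n,X):
    c,f,R,t=cam(n); p=np.atleast_2d(X)@R.T+t; return np.c_[c['cx']+f*p[:,0]/p[:,2],c['cy']+f*p[:,1]/p[:,2]]
def tri(pa,pb):
    A=[];B=[]
    for n,p in(('scene',pa),('top',pb)):
        o=ray(n,p,10.)[0]; e=ray(n,p,0.)[0]; d=(e-o)/np.linalg.norm(e-o); P=np.eye(3)-np.outer(d,d); A.append(P);B.append(P@o)
    return np.linalg.solve(sum(A),sum(B))
E
python3 - <<'E'
from h import *
snap('scene','pics/s0.png');snap('top','pics/t0.png')
for n in('scene','top'):print(manip.calibration(n), -cam(n)[2].T@cam(n)[3])
print(manip.observe())
E
```

```text
{'vfov': 50.30219088511583, 'cx': 322.03890297079255, 'cy': 243.46029088187476, 'R': array([[-0.17912501,  0.98373385,  0.01348867],
       [ 0.80486744,  0.15441279, -0.57301404],
       [-0.56577613, -0.09178455, -0.81943454]]), 't': array([ 0.09550663, -0.38557804,  1.21406377])} [1.01433514 0.07701737 0.7726159 ]
{'vfov': 49.3715303298307, 'cx': 315.11416046982055, 'cy': 237.768238229004, 'R': array([[-0.01507569, -0.99978388, -0.01431498],
       [-0.99362749,  0.01657915, -0.11148789],
       [ 0.11170112,  0.012543  , -0.99366269]]), 't': array([0.02988863, 0.51320984, 1.10345321])} [0.38713303 0.00753297 1.15410481]
{'t': 0.1, 'joints': array([ 1.05131291e+00,  3.08931851e-01,  1.63504191e+00, -1.49775184e-07,
        1.19967958e+00, -6.97672395e-02]), 'qd': array([-1.23667335e-03, -2.07427355e-03, -2.10275110e-03,  1.61333229e-03,
       -1.12321287e-03,  8.16258471e-05]), 'effort': array([-7.91454822e-04, -4.16410017e+01, -2.77644306e+01, -4.01395789e-05,
        4.08279317e-03, -1.01647936e-05]), 'ee_pos': array([0.27139294, 0.56219123, 0.23016149]), 'tool_rot': array([[-9.00570471e-01,  4.34708845e-01, -1.02286880e-03],
       [ 4.34710025e-01,  9.00568706e-01, -1.78890078e-03],
       [ 1.43512640e-04, -2.05568254e-03, -9.99997877e-01]]), 'contact_force': array([-0.11601847,  0.12575039, -0.23141241]), 'torque': array([ 0.00246102,  0.04523821, -0.04936417]), 'finger_force': 0.0, 'grip_width': 0.08505341790923926}
```

View pics/s0.png

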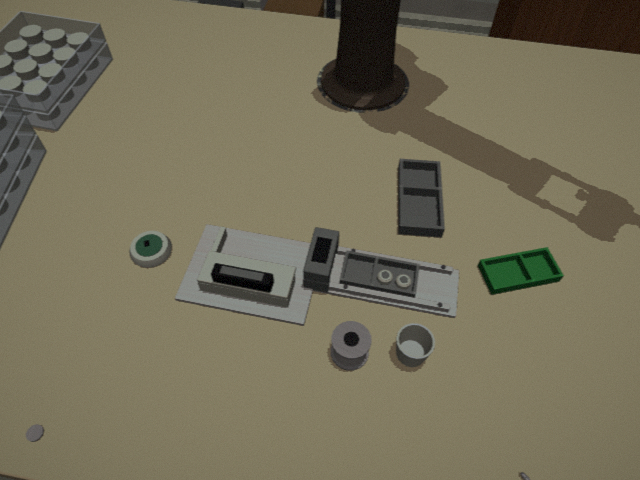

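View pics/t0.png

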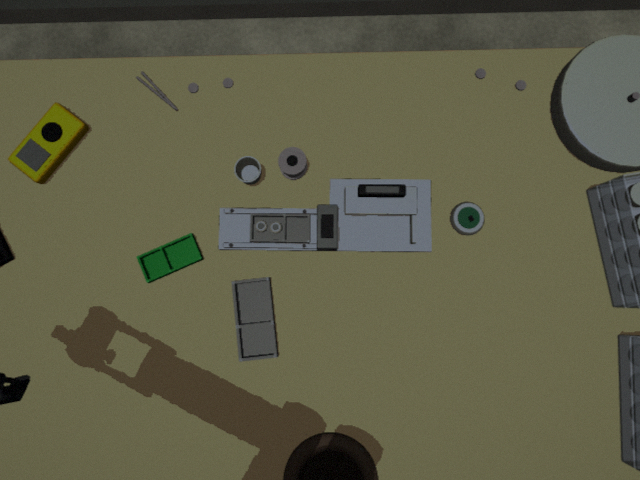

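The top view shows the track running right (world −y), with the tray at about (281,229), the arch at (327,227) and the dock at (381,205). The end stop is near (412,230), the reel at (292,162) and the cup at (249,170). The bigger grey tray at (255,318) is a decoy. Next I'll look at enlarged crops.

```bash
python3 - <<'E'
from h import *
t=cv2.imread('pics/t0.png');s=cv2.imread('pics/s0.png')
a=cv2.resize(t[170:260,205:445],None,fx=3.3,fy=3.3,interpolation=cv2.INTER_CUBIC)
b=cv2.resize(s[215:330,170:470],(792,304),interpolation=cv2.INTER_CUBIC)
g=lambda x:np.uint8(255*(x/255.)**.6)
a=a[:,:792]
cv2.imwrite('pics/c0.png',g(np.vstack([a,b[:600-len(a)]])))
def deck(n,im):
    h=cv2.cvtColor(im,cv2.COLOR_BGR2HSV); m=np.uint8((h[...,1]<45)&(h[...,2]>110))*255
    k=cv2.morphologyEx(m,cv2.MORPH_CLOSE,np.ones((5,5)))
    cs=cv2.findContours(k,cv2.RETR_EXTERNAL,cv2.CHAIN_APPROX_NONE)[0]
    for c in cs:
        if cv2.contourArea(c)>300:
            x,y,w,hh=cv2.boundingRect(c); print(n,(x,y,w,hh),cv2.contourArea(c),cv2.approxPolyDP(c,4,True)[:,0].tolist()[:14])
deck('top',t);deck('scene',s)
print(len(a))
E
```

```text
top (218, 208, 98, 42) 3707.0 [[220, 208], [219, 248], [315, 249], [315, 209]]
top (454, 204, 29, 28) 601.5 [[459, 206], [454, 216], [458, 227], [477, 229], [480, 210], [471, 204]]
top (330, 179, 102, 72) 6604.0 [[331, 179], [330, 203], [339, 206], [338, 249], [431, 250], [429, 180]]
top (562, 39, 78, 127) 7350.0 [[603, 39], [580, 54], [566, 74], [564, 113], [592, 152], [639, 165], [639, 100], [624, 101], [628, 92], [639, 92], [639, 64], [634, 59], [639, 52], [633, 51]]
scene (396, 323, 39, 36) 1029.0 [[401, 327], [396, 340], [405, 354], [418, 358], [433, 350], [434, 338], [425, 326]]
scene (329, 246, 130, 70) 3091.0 [[339, 246], [329, 291], [456, 314], [458, 270], [356, 249], [419, 263], [416, 296], [343, 288], [339, 276], [344, 252], [350, 248]]
scene (130, 231, 38, 30) 837.0 [[165, 235], [142, 232], [131, 242], [131, 253], [142, 260], [157, 257], [167, 245]]
scene (175, 224, 137, 100) 9270.0 [[206, 224], [175, 298], [303, 323], [311, 294], [301, 287], [309, 243]]
scene (0, 29, 89, 66) 2432.0 [[88, 36], [65, 35], [60, 29], [44, 32], [45, 42], [29, 47], [29, 56], [14, 63], [11, 75], [0, 78], [0, 88], [24, 81], [23, 92], [39, 93]]
scene (0, 25, 41, 43) 470.0 [[39, 26], [22, 28], [20, 38], [7, 43], [0, 67], [11, 62], [10, 51], [26, 46], [23, 36], [40, 31]]
297
```

View pics/c0.png

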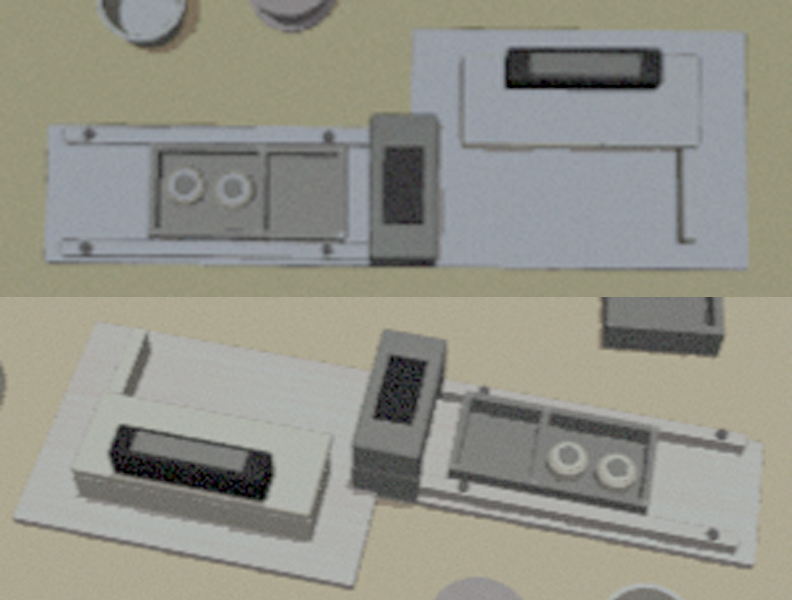

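```bash
cat > m.py <<'E'
from h import *
from scipy.optimize import least_squares
T=lambda u,v:(205+u/3.3,170+v/3.3)
S=lambda u,v:(170+u*300/792,215+(v-297)*115/304)
D=[((-240,-47),T(46,262),S(763,443)),((-240,47),T(48,125),S(753,566)),((230,-47),T(747,267),S(96,323)),((230,115),T(747,31),S(14,520)),((5,115),T(413,30),S(352,586))]
def w(p,xy,z):
    a=np.radians(p[2]); ex=np.array([np.cos(a),np.sin(a)]); ey=np.array([-ex[1],ex[0]])
    return np.array([*(p[:2]+(xy[0]*ex+xy[1]*ey)/1000),z])
def res(p,which='ts'):
    r=[]
    for xy,pt,ps in D:
        X=w(p,xy,.008)
        if 't' in which:r+=list(proj('top',X)[0]-pt)
        if 's' in which:r+=list(proj('scene',X)[0]-ps)
    return r
def totrack(p,X):
    a=np.radians(p[2]); d=(np.asarray(X)[:2]-p[:2])*1000; return np.array([d@[np.cos(a),np.sin(a)],d@[-np.sin(a),np.cos(a)],X[2]*1000]).round(1)
E
python3 - <<'E'
from m import *
for wh in('ts','t','s'):
    p=least_squares(res,[.45,0,-90],args=(wh,)).x;print(wh,p,np.round(res(p,wh),1).tolist())
p=least_squares(res,[.45,0,-90]).x
np.save('p.npy',p)
for nm,a,b in(('r-',(150,237),(656,430)),('r+',(150,145),(645,500)),('f-',(347,238),(463,394)),('f+',(347,146),(449,474))):
    print(nm,totrack(p,tri(S(*b),T(*a))),totrack(p,ray('top',T(*a),.028)[0]))
print('stop',totrack(p,ray('top',T(677,241),.008)[0]),totrack(p,ray('top',T(686,241),.034)[0]))
print('hood front',[totrack(p,ray('top',T(*q),.043)[0]) for q in((463,145),(697,148))])
print('arch top',[totrack(p,ray('top',T(*q),.063)[0]) for q in((371,115),(437,115),(371,250),(437,250))])
E
```

```text
ts [ 5.35907406e-01 -2.60217138e-03 -9.15399925e+01] [-1.7, -0.7, -0.6, -1.1, -0.9, -1.2, 0.1, -1.0, -0.7, -0.0, -1.1, -1.3, -1.6, -0.9, -2.1, -1.3, -1.3, -1.4, -0.4, -0.6]
t [ 5.33959494e-01 -5.41421379e-03 -9.14380328e+01] [-0.4, 0.3, 0.3, -0.2, 0.6, 0.7, -0.4, -0.2, -0.2, -0.6]
s [ 5.37447257e-01 -8.86905298e-04 -9.15504349e+01] [0.4, -0.2, 1.1, 0.0, -0.5, -0.6, -1.4, -0.4, 0.4, 0.4]
r- [-167.1  -32.2   18.8] [-164.1  -33.1   28. ]
r+ [-165.9   28.1   28.4] [-165.7   28.1   28. ]
f- [-36.5 -31.9  20.5] [-34.4 -32.4  28. ]
f+ [-38.  30.  18.] [-35.2  28.7  28. ]
stop [185.2 -30.1   8. ] [186.8 -32.7  34. ]
hood front [array([40.8, 27.7, 43. ]), array([192.9,  27.2,  43. ])]
arch top [array([-19.1,  43.4,  63. ]), array([23.2, 43.8, 63. ]), array([-18.1, -43.6,  63. ]), array([ 23.8, -43.1,  63. ])]
```

```bash
cat >> m.py <<'E'
p=np.load('p.npy')
def state():
    o=manip.observe(); R=np.array(o['tool_rot']); a=np.radians(p[2]); M=np.array([[np.cos(a),np.sin(a)],[-np.sin(a),np.cos(a)]])
    print('t',round(o['t'],2),'track mm',totrack(p,o['ee_pos']),'F track',(M@o['contact_force'][:2]).round(2),o['contact_force'][2].round(2),'w',round(o['grip_width'],4),'tau',o['torque'].round(3)); return o
def go(x,y,z):
    "track mm TCP -> row fractions with tool y along -track x"
    o=state(); R=np.array(o['tool_rot']); X=w(p,(x,y),z/1000)
    a=np.radians(p[2]); ex=np.array([np.cos(a),np.sin(a),0]); ey=np.array([-ex[1],ex[0],0])
    G=np.c_[-ey,-ex,[0,0,-1]]
    rv=cv2.Rodrigues(R.T@G)[0].ravel()/np.radians(60)
    print('row',(R.T@(X-o['ee_pos'])/.25).round(4),rv.round(4))
E
python3 -c "
from m import *
go(-195,0,100)"
```

```text
t 0.1 track mm [-557.5 -279.6  230.2] F track [-0.12 -0.12] -0.23 w 0.0851 tau [ 0.002  0.045 -0.049]
row [-1.6149 -0.8622  0.5222] [-0.0019 -0.0006 -0.4038]
```

Emit:
arm_command:
  moves: "1 -0.4 -0.21 0.1 0 0 -0.2; 1 -0.8 -0.43 0.2 0 0 -0.404; 1 -0.8 -0.43 0.25 0 0 -0.404; 1 -0.8 -0.43 0.25 0 0 -0.404; 1 -0.8 -0.43 0.25 0 0 -0.404; 1 -0.8 -0.43 0.25 0 0 -0.404; 1 -0.8 -0.43 0.25 0 0 -0.404; 1 -0.8 -0.43 0.25 0 0 -0.404"

```text
t: 0.9
ee_pos: [0.4049, 0.3799, 0.1691]
tool_rot: [[-1.0, 0.026, 0.0], [0.026, 1.0, 0.001], [-0.0, 0.001, -1.0]]
contact_force: [-0.4, -0.4, 0.1]
grip_width: -0.0003
finger_force: 0.0
```

```bash
python3 -c "
from m import *
go(-195,0,100)"
```

```text
t 0.9 track mm [-378.8 -141.2  169.1] F track [ 0.44 -0.35] 0.14 w -0.0003 tau [ 0.032 -0.009  0.051]
row [-0.5645 -0.7359  0.2757] [0.0007 0.0001 0.0005]
```

Emit:
arm_command:
  moves: "1 -0.56 -0.73 0.27 0 0 0; 1 -0.56 -0.73 0.27 0 0 0; 1 -0.56 -0.73 0.27 0 0 0; 1 -0.56 -0.73 0.27 0 0 0; 1 -0.56 -0.73 0.27 0 0 0; 1 -0.56 -0.73 0.27 0 0 0; 1 -0.56 -0.73 0.4 0 0 0; 1 -0.56 -0.73 0.52 0 0 0; 1 -0.56 -0.73 0.58 0 0 0; 1 -0.56 -0.73 0.615 0 0 0; 1 -0.56 -0.73 0.615 0 0 0"

```text
t: 2.0
ee_pos: [0.5394, 0.1938, 0.0144]
tool_rot: [[-1.0, 0.025, -0.001], [0.025, 1.0, -0.0], [0.001, -0.0, -1.0]]
contact_force: [0.3, -0.8, 1.1]
grip_width: 0.0
finger_force: 0.0
```

```bash
python3 -c "
from m import *
go(-41,-1,14)
a=snap('scene','pics/s1.png');b=snap('top','pics/t1.png')
cv2.imwrite('pics/c1.png',np.vstack([cv2.resize(b[170:260,205:445,::-1],(792,297),interpolation=2),cv2.resize(a[215:330,170:470,::-1],(792,303),interpolation=2)]))"
```

```text
t 2.0 track mm [-196.5   -1.8   14.4] F track [0.76 0.31] 1.14 w 0.0 tau [-0.06  -0.033  0.036]
row [-0.0022 -0.6219  0.0018] [-0.0003 -0.0014  0.0016]
```

View pics/c1.png

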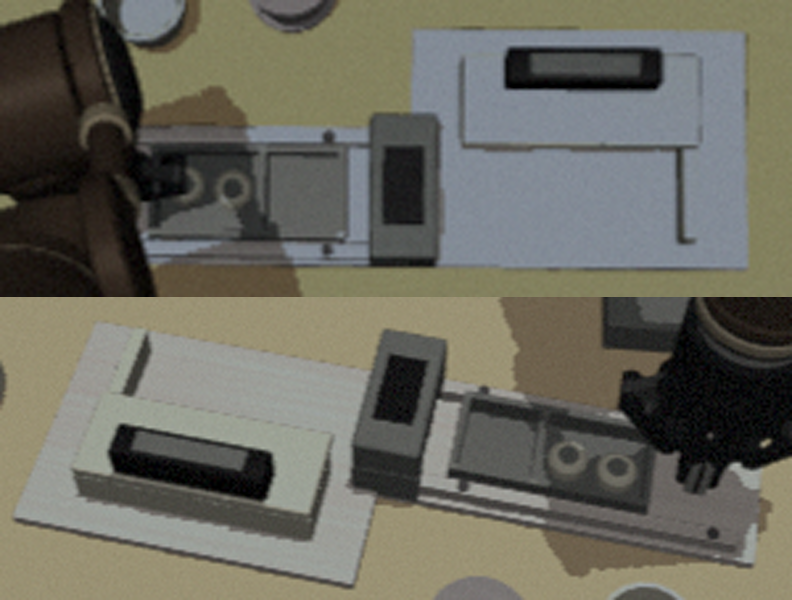

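The fingers are in the lane behind the tray, at about (695,470) in the lower crop, and clear of the rails.

Emit:
arm_command:
  moves: "1 0 -0.02 0 0 0 0; 1 0 -0.04 0 0 0 0; 1 0 -0.055 0 0 0 0; 1 0 -0.07 0 0 0 0; 1 0 -0.085 0 0 0 0; 1 0 -0.105 0 0 0 0; 1 0 -0.13 0 0 0 0; 1 0 -0.155 0 0 0 0; 1 0 -0.18 0 0 0 0; 1 0 -0.205 0 0 0 0; 1 0 -0.23 0 0 0 0; 1 0 -0.255 0 0 0 0; 1 0 -0.28 0 0 0 0; 1 0 -0.305 0 0 0 0; 1 0 -0.33 0 0 0 0; 1 0 -0.355 0 0 0 0; 1 0 -0.38 0 0 0 0; 1 0 -0.40 0 0 0 0; 1 0 -0.415 0 0 0 0; 1 0 -0.42 0 0 0 0"

```text
t: 4.1
ee_pos: [0.5373, 0.0875, 0.015]
tool_rot: [[-1.0, 0.027, -0.0], [0.027, 1.0, -0.0], [0.0, -0.0, -1.0]]
contact_force: [0.1, 1.3, 0.2]
grip_width: 0.0001
finger_force: 0.6
```

```bash
python3 -c "
from m import *
go(-41,-1,14)
"
```

```text
t 4.1 track mm [-90.1  -1.   15. ] F track [-1.28  0.05] 0.18 w 0.0001 tau [ 0.203 -0.053 -0.024]
row [-1.000e-04 -1.964e-01  3.900e-03] [-0.     -0.0002 -0.0003]
```

Emit:
arm_command:
  moves: "1 0 -0.02 0.003 0 0 0; 1 0 -0.045 0.003 0 0 0; 1 0 -0.07 0.003 0 0 0; 1 0 -0.095 0.003 0 0 0; 1 0 -0.12 0.003 0 0 0; 1 0 -0.145 0.003 0 0 0; 1 0 -0.165 0.003 0 0 0; 1 0 -0.178 0.003 0 0 0; 1 0 -0.184 0.003 0 0 0; 1 0 -0.184 0.003 0 0 0; 1 0 -0.17 0.003 0 0 0; 1 0 -0.14 0.003 0 0 0; 1 0 -0.14 -0.2 0 0 0; 1 0 -0.14 -0.38 0 0 0; 1 0 -0.14 -0.38 0 0 0"

```text
t: 5.6
ee_pos: [0.5421, 0.0526, 0.1163]
tool_rot: [[-1.0, 0.026, 0.013], [0.026, 1.0, -0.0], [-0.013, -0.0, -1.0]]
contact_force: [1.1, -0.2, 0.6]
grip_width: -0.0002
finger_force: 0.0
```

```bash
python3 -c "
from m import *
go(72,-1,100)
a=snap('scene','pics/s2.png');b=snap('top','pics/t2.png')
cv2.imwrite('pics/c2.png',np.vstack([cv2.resize(b[170:260,205:445,::-1],(792,297),interpolation=2),cv2.resize(a[215:330,170:470,::-1],(792,303),interpolation=2)]))"
```

```text
t 5.6 track mm [-55.3   4.7 116.3] F track [0.15 1.08] 0.64 w -0.0002 tau [-0.03  -0.038 -0.036]
row [ 0.024  -0.5092  0.0649] [-0.      0.0124  0.0004]
```

View pics/c2.png

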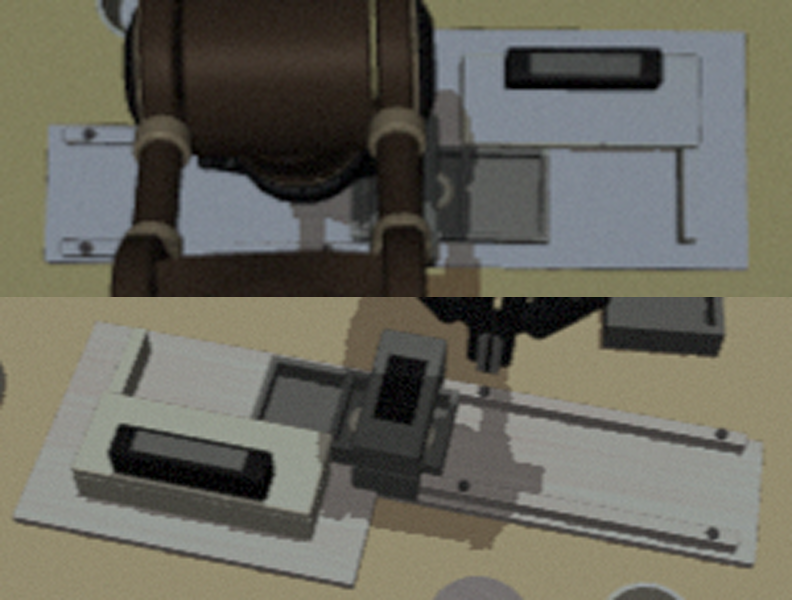

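The tray has come out past the arch, with its front edge at about (549,197) in the upper crop. The well is open between roughly (467,197) and (541,197).

```bash
python3 -c "
from m import *
for q in((549,151),(549,243),(466,197)): print(totrack(p,ray('top',T(*q),.028)[0]))
go(72,-1,100)"
```

```text
[98.2 26.6 28. ]
[ 98.2 -34.4  28. ]
[43.6 -4.5 28. ]
t 5.7 track mm [-55.1   0.2 111.4] F track [-0.36 -1.15] -0.05 w -0.0 tau [-0.027  0.045  0.008]
row [ 0.0049 -0.5084  0.0458] [-0.0003  0.003   0.0002]
```

Emit:
arm_command:
  moves: "1 0.005 -0.15 0 0 0 0; 1 0.009 -0.33 0 0 0 0; 1 0.009 -0.5 0.04 0 0 0; 1 0.009 -0.5 0.04 0 0 0; 1 0.009 -0.5 0.04 0 0 0; 1 0.009 -0.5 0.15 0 0 0; 1 0.009 -0.5 0.25 0 0 0; 1 0.009 -0.5 0.3 0 0 0; 1 0.009 -0.5 0.3 0 0 0"

```text
t: 6.6
ee_pos: [0.5283, -0.0703, 0.0325]
tool_rot: [[-1.0, 0.025, -0.006], [0.025, 1.0, 0.001], [0.006, 0.001, -1.0]]
contact_force: [-0.3, -0.3, -0.6]
grip_width: -0.0002
finger_force: 0.0
```

```bash
python3 -c "
from m import *
go(70,-2,17)
a=snap('scene','pics/s3.png')
cv2.imwrite('pics/c3.png',cv2.resize(a[215:330,170:470,::-1],(792,303),interpolation=2))"
```

```text
t 6.6 track mm [67.9 -5.8 32.5] F track [ 0.32 -0.27] -0.62 w -0.0002 tau [-0.01   0.013 -0.018]
row [-0.0156 -0.0085  0.0619] [ 0.0012 -0.0057  0.0015]
```

View pics/c3.png

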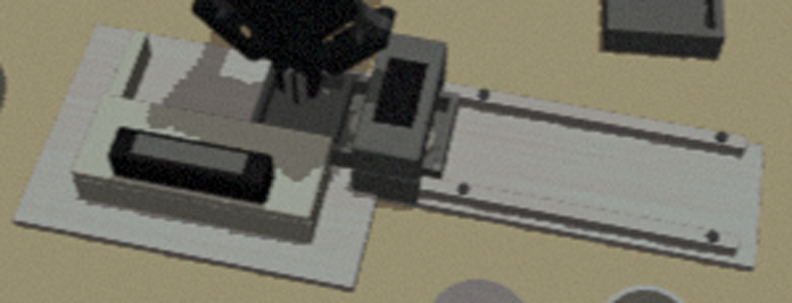

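The fingertips are over the empty well, at about (297,95) in the crop. Next I'll lower them and drag.

Emit:
arm_command:
  moves: "1 0 0 0.04 0 0 0; 1 0 0 0.06 0 0 0; 1 0 0 0.06 0 0 0; 1 0 -0.02 0.06 0 0 0; 1 0 -0.035 0.06 0 0 0; 1 0 -0.05 0.06 0 0 0; 1 0 -0.07 0.06 0 0 0; 1 0 -0.09 0.06 0 0 0; 1 0 -0.115 0.06 0 0 0; 1 0 -0.14 0.06 0 0 0; 1 0 -0.165 0.06 0 0 0; 1 0 -0.19 0.06 0 0 0; 1 0 -0.215 0.06 0 0 0; 1 0 -0.24 0.06 0 0 0; 1 0 -0.265 0.06 0 0 0; 1 0 -0.285 0.06 0 0 0; 1 0 -0.3 0.06 0 0 0; 1 0 -0.31 0.06 0 0 0; 1 0 -0.32 0.06 0 0 0; 1 0 -0.32 0.06 0 0 0"

```text
t: 8.65
ee_pos: [0.5286, -0.1523, 0.0199]
tool_rot: [[-1.0, 0.027, -0.0], [0.027, 1.0, -0.0], [0.0, -0.0, -1.0]]
contact_force: [-0.4, 1.1, 0.7]
grip_width: -0.0001
finger_force: 0.3
```

```bash
python3 -c "
from m import *
go(163,-2,17)"
```

```text
t 8.65 track mm [149.9  -3.2  19.9] F track [-1.13 -0.47] 0.66 w -0.0001 tau [ 0.09  -0.012  0.013]
row [-0.0049 -0.0526  0.0117] [-0.0004 -0.0001  0.0003]
```

Dragging takes about 1.1 N. I'll approach the stop slowly.

Emit:
arm_command:
  moves: "1 0 -0.008 0 0 0 0; 1 0 -0.016 0 0 0 0; 1 0 -0.024 0 0 0 0; 1 0 -0.032 0 0 0 0; 1 0 -0.038 0 0 0 0; 1 0 -0.042 0 0 0 0; 1 0 -0.046 0 0 0 0; 1 0 -0.048 0 0 0 0; 1 0 -0.048 0 0 0 0"

```text
t: 9.55
ee_pos: [0.5283, -0.164, 0.0199]
tool_rot: [[-1.0, 0.027, -0.0], [0.027, 1.0, -0.0], [0.0, -0.0, -1.0]]
contact_force: [-0.2, 0.4, 0.5]
grip_width: -0.0001
finger_force: 0.3
```

```bash
python3 -c "
from m import *
state()"
```

```text
t 9.55 track mm [161.6  -3.3  19.9] F track [-0.43 -0.2 ] 0.46 w -0.0001 tau [ 0.092 -0.027 -0.007]
```

Emit:
arm_command:
  moves: "1 0 -0.004 0 0 0 0; 1 0 -0.008 0 0 0 0; 1 0 -0.012 0 0 0 0; 1 0 -0.012 0 0 0 0"

```text
t: 9.95
ee_pos: [0.5283, -0.1671, 0.02]
tool_rot: [[-1.0, 0.027, -0.0], [0.027, 1.0, -0.0], [-0.0, -0.0, -1.0]]
contact_force: [-0.2, 1.0, 0.2]
grip_width: 0.0003
finger_force: 0.3
```

```bash
python3 -c "
from m import *
state()
a=snap('scene','pics/s4.png');b=snap('top','pics/t4.png')
cv2.imwrite('pics/c4.png',np.vstack([cv2.resize(b[170:260,205:445,::-1],(792,297),interpolation=2),cv2.resize(a[215:330,170:470,::-1],(792,303),interpolation=2)]))"
```

```text
t 9.95 track mm [164.6  -3.1  20. ] F track [-1.02 -0.26] 0.21 w 0.0003 tau [0.142 0.031 0.07 ]
```

View pics/c4.png

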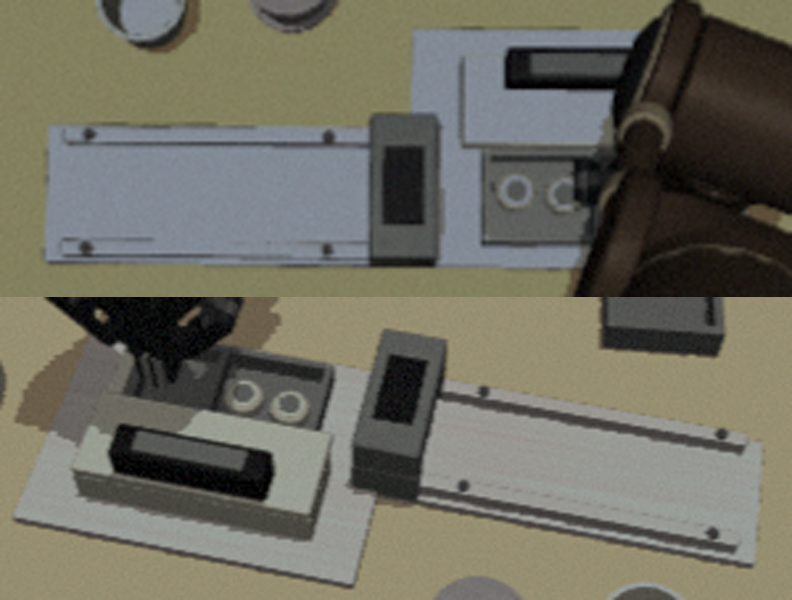

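Both sensors are in the tray, at (515,190) and (567,193) in the upper crop. The tray's rear edge is at u≈482, so its front is almost at the stop.

Emit:
arm_command:
  moves: "1 0 -0.004 0 0 0 0; 1 0 -0.008 0 0 0 0; 1 0 -0.008 0 0 0 0"

```text
t: 10.35
ee_pos: [0.5283, -0.1679, 0.02]
tool_rot: [[-1.0, 0.028, -0.0], [0.028, 1.0, 0.002], [0.0, 0.002, -1.0]]
contact_force: [1.4, 5.0, 0.8]
grip_width: -0.0002
finger_force: 2.4
```

Emit:
arm_command:
  moves: "1 0 -0.004 0 0 0 0; 1 0 -0.006 0 0 0 0; 1 0 -0.006 0 0 0 0"

```text
t: 10.65
ee_pos: [0.5282, -0.1681, 0.02]
tool_rot: [[-1.0, 0.028, -0.0], [0.028, 1.0, 0.004], [0.001, 0.004, -1.0]]
contact_force: [1.3, 9.2, 1.1]
grip_width: 0.0001
finger_force: 4.4
```

The tray is firmly against the stop, with about 9 N reaction and TCP track x of about 165. I'll back out, raise, open the fingers beside the tray, and find the tip height by touching the bench.

Emit:
arm_command:
  moves: "1 0 0.015 0 0 0 0; 1 0 0.03 0 0 0 0; 1 0 0.03 0 0 0 0; 1 0 0.03 -0.12 0 0 0; 1 0 0.03 -0.24 0 0 0; 1 0.1 0.1 -0.24 0 0 0; 0.2 0.2 0.18 -0.24 0 0 0; 0.2 0.31 0.18 -0.24 0 0 0; 0.2 0.31 0.18 -0.2 0 0 0; 0.2 0.31 0.18 -0.1 0 0 0; 0.2 0.31 0.18 -0.03 0 0 0; 0.2 0.31 0.18 -0.02 0 0 0; 0.2 0.31 0.18 -0.02 0 0 0; 0.2 0.31 0.18 -0.02 0 0 0"

```text
t: 12.05
ee_pos: [0.4531, -0.1239, 0.0256]
tool_rot: [[-1.0, 0.027, 0.002], [0.027, 1.0, -0.001], [-0.002, -0.001, -1.0]]
contact_force: [0.1, 0.5, -0.5]
grip_width: 0.0683
finger_force: 0.0
```

```bash
python3 -c "
from m import *
go(120,-75,10)
a=snap('scene','pics/s5.png');b=snap('top','pics/t5.png')
cv2.imwrite('pics/c5.png',np.vstack([cv2.resize(b[170:260,205:445,::-1],(792,297),interpolation=2),cv2.resize(a[190:305,130:430,::-1],(792,303),interpolation=2)]))"
```

```text
t 12.05 track mm [123.5 -79.6  25.6] F track [-0.47  0.1 ] -0.54 w 0.0683 tau [-0.001  0.001 -0.032]
row [-0.0182  0.014   0.0624] [-0.0006  0.0015 -0.    ]
```

View pics/c5.png

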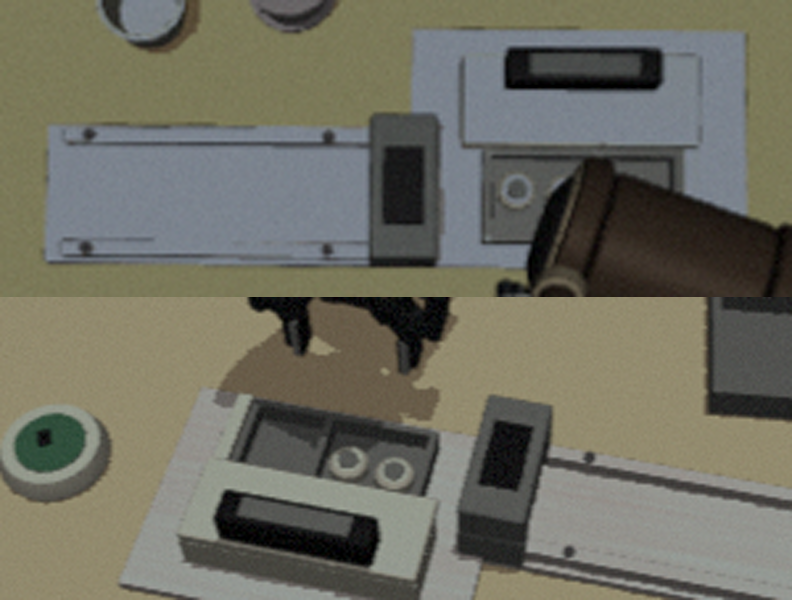

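The tray lies flat at the stop with both sensors in, at (347,460) and (393,472). The fingers are off to its −y side.

Emit:
arm_command:
  moves: "0.2 0 0.014 0.05 0 0 0; 0.2 0 0.014 0.09 0 0 0; 0.2 0 0.014 0.108 0 0 0; 0.2 0 0.014 0.116 0 0 0; 0.2 0 0.014 0.116 0 0 0"

```text
t: 12.65
ee_pos: [0.4516, -0.1197, -0.0046]
tool_rot: [[-1.0, 0.027, -0.001], [0.027, 1.0, 0.0], [0.001, 0.0, -1.0]]
contact_force: [-0.3, -0.3, 0.2]
grip_width: 0.0682
finger_force: 0.0
```

Emit:
arm_command:
  moves: "0.2 0 0 0.006 0 0 0; 0.2 0 0 0.012 0 0 0; 0.2 0 0 0.012 0 0 0"

```text
t: 12.95
ee_pos: [0.4521, -0.1199, -0.0069]
tool_rot: [[-1.0, 0.027, 0.0], [0.027, 1.0, -0.0], [-0.0, -0.0, -1.0]]
contact_force: [0.1, -0.3, 0.1]
grip_width: 0.0685
finger_force: 0.0
```

Emit:
arm_command:
  moves: "0.2 0 0 0.006 0 0 0; 0.2 0 0 0.012 0 0 0; 0.2 0 0 0.012 0 0 0"

```text
t: 13.25
ee_pos: [0.4523, -0.12, -0.0073]
tool_rot: [[-1.0, 0.027, -0.002], [0.027, 1.0, 0.0], [0.002, 0.0, -1.0]]
contact_force: [-7.6, 1.3, 24.7]
grip_width: 0.0683
finger_force: 12.4
```

Emit:
arm_command:
  moves: "0.2 0 0 -0.03 0 0 0; 0.2 0 0 -0.06 0 0 0; 0.2 0 0 -0.06 0 0 0; 0.2 0 0 -0.06 0 0 0"

```text
t: 13.65
ee_pos: [0.4522, -0.1199, 0.0051]
tool_rot: [[-1.0, 0.027, 0.0], [0.027, 1.0, -0.0], [-0.0, -0.0, -1.0]]
contact_force: [-0.5, -0.4, -0.4]
grip_width: 0.0682
finger_force: 0.0
```

```bash
python3 -c "
from m import *
go(120,-45,4.8)"
```

```text
t 13.65 track mm [119.5 -80.5   5.1] F track [ 0.43 -0.48] -0.42 w 0.0682 tau [-0.016 -0.021 -0.02 ]
row [-0.142  -0.0018  0.0014] [-0.0002  0.0005  0.0001]
```

Emit:
arm_command:
  moves: "0.2 -0.03 0 0 0 0 0; 0.2 -0.06 0 0 0 0 0; 0.2 -0.085 0 0 0 0 0; 0.2 -0.105 0 0 0 0 0; 0.2 -0.115 0 0 0 0 0; 0.2 -0.122 0 0 0 0 0; 0.2 -0.129 0 0 0 0 0; 0.2 -0.136 0 0 0 0 0; 0.2 -0.143 0 0 0 0 0; 0.2 -0.15 0 0 0 0 0; 0.2 -0.157 0 0 0 0 0; 0.2 -0.164 0 0 0 0 0; 0.2 -0.171 0 0 0 0 0; 0.2 -0.178 0 0 0 0 0; 0.2 -0.185 0 0 0 0 0; 0.2 -0.192 0 0 0 0 0; 0.2 -0.199 0 0 0 0 0; 0.2 -0.206 0 0 0 0 0; 0.2 -0.213 0 0 0 0 0; 0.2 -0.22 0 0 0 0 0"

```text
t: 15.65
ee_pos: [0.5072, -0.1213, 0.005]
tool_rot: [[-1.0, 0.027, -0.0], [0.027, 1.0, 0.0], [0.0, 0.0, -1.0]]
contact_force: [-0.9, 0.5, -0.3]
grip_width: 0.0681
finger_force: 0.5
```

```bash
python3 -c "
from m import *
state()
a=snap('scene','pics/s6.png');b=snap('top','pics/t6.png')
cv2.imwrite('pics/c6.png',np.vstack([cv2.resize(b[170:260,205:445,::-1],(792,297),interpolation=2),cv2.resize(a[190:305,130:430,::-1],(792,303),interpolation=2)]))"
```

```text
t 15.65 track mm [119.4 -25.5   5. ] F track [-0.43 -0.95] -0.26 w 0.0681 tau [-0.032  0.166 -0.024]
```

View pics/c6.png

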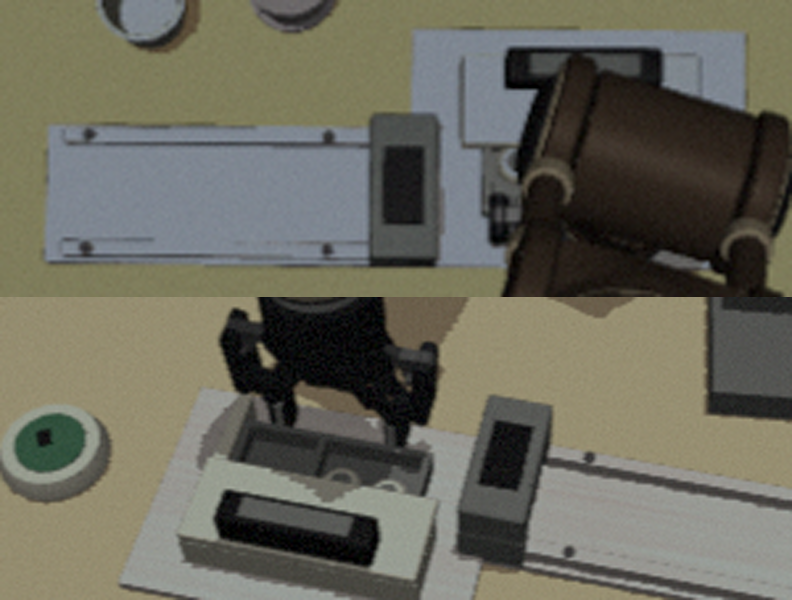

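The tray has slid squarely under the hood edge with both sensors in. I'll now feel for the bar in small steps.

Emit:
arm_command:
  moves: "0.2 -0.006 0 0 0 0 0; 0.2 -0.012 0 0 0 0 0; 0.2 -0.018 0 0 0 0 0; 0.2 -0.024 0 0 0 0 0; 0.2 -0.03 0 0 0 0 0; 0.2 -0.034 0 0 0 0 0; 0.2 -0.034 0 0 0 0 0"

```text
t: 16.45
ee_pos: [0.5159, -0.1216, 0.005]
tool_rot: [[-1.0, 0.027, 0.001], [0.027, 1.0, -0.0], [-0.001, -0.0, -1.0]]
contact_force: [-0.9, 0.5, 0.4]
grip_width: 0.0689
finger_force: 0.3
```

Emit:
arm_command:
  moves: "0.2 -0.003 0 0 0 0 0; 0.2 -0.006 0 0 0 0 0; 0.2 -0.008 0 0 0 0 0; 0.2 -0.008 0 0 0 0 0"

```text
t: 16.85
ee_pos: [0.5176, -0.1216, 0.005]
tool_rot: [[-1.0, 0.027, 0.0], [0.027, 1.0, -0.0], [-0.0, -0.0, -1.0]]
contact_force: [-2.4, 0.4, 0.5]
grip_width: 0.0682
finger_force: 0.5
```

Emit:
arm_command:
  moves: "0.2 -0.003 0 0 0 0 0; 0.2 -0.006 0 0 0 0 0; 0.2 -0.008 0 0 0 0 0; 0.2 -0.008 0 0 0 0 0"

```text
t: 17.25
ee_pos: [0.5197, -0.1217, 0.005]
tool_rot: [[-1.0, 0.027, 0.0], [0.027, 1.0, -0.0], [-0.0, -0.0, -1.0]]
contact_force: [-0.7, -0.6, -0.5]
grip_width: 0.0684
finger_force: 0.4
```

Emit:
arm_command:
  moves: "0.2 -0.003 0 0 0 0 0; 0.2 -0.006 0 0 0 0 0; 0.2 -0.008 0 0 0 0 0; 0.2 -0.008 0 0 0 0 0"

```text
t: 17.65
ee_pos: [0.5217, -0.1217, 0.005]
tool_rot: [[-1.0, 0.027, 0.0], [0.027, 1.0, -0.0], [-0.0, -0.0, -1.0]]
contact_force: [-0.6, -0.6, -0.7]
grip_width: 0.0686
finger_force: 0.4
```

Emit:
arm_command:
  moves: "0.2 -0.003 0 0 0 0 0; 0.2 -0.006 0 0 0 0 0; 0.2 -0.006 0 0 0 0 0"

```text
t: 17.95
ee_pos: [0.5233, -0.1218, 0.0051]
tool_rot: [[-1.0, 0.027, 0.0], [0.027, 1.0, -0.0], [-0.0, -0.0, -1.0]]
contact_force: [-0.5, -0.1, -1.5]
grip_width: 0.0685
finger_force: 0.4
```

Emit:
arm_command:
  moves: "0.2 -0.003 0 0 0 0 0; 0.2 -0.006 0 0 0 0 0; 0.2 -0.006 0 0 0 0 0"

```text
t: 18.25
ee_pos: [0.5248, -0.1218, 0.0051]
tool_rot: [[-1.0, 0.027, 0.0], [0.027, 1.0, -0.0], [-0.0, -0.0, -1.0]]
contact_force: [-0.5, 0.1, 0.4]
grip_width: 0.0682
finger_force: 0.4
```

Emit:
arm_command:
  moves: "0.2 -0.003 0 0 0 0 0; 0.2 -0.006 0 0 0 0 0; 0.2 -0.008 0 0 0 0 0; 0.2 -0.008 0 0 0 0 0"

```text
t: 18.65
ee_pos: [0.5267, -0.1219, 0.0051]
tool_rot: [[-1.0, 0.027, 0.0], [0.027, 1.0, -0.0], [-0.0, -0.0, -1.0]]
contact_force: [-1.1, -0.0, -0.0]
grip_width: 0.0686
finger_force: 0.5
```

Emit:
arm_command:
  moves: "0.2 -0.003 0 0 0 0 0; 0.2 -0.006 0 0 0 0 0; 0.2 -0.008 0 0 0 0 0; 0.2 -0.008 0 0 0 0 0"

```text
t: 19.05
ee_pos: [0.5287, -0.1219, 0.005]
tool_rot: [[-1.0, 0.027, 0.0], [0.027, 1.0, -0.0], [-0.0, -0.0, -1.0]]
contact_force: [-1.1, -0.5, -0.1]
grip_width: 0.0681
finger_force: 0.4
```

Emit:
arm_command:
  moves: "0.2 -0.003 0 0 0 0 0; 0.2 -0.006 0 0 0 0 0; 0.2 -0.008 0 0 0 0 0; 0.2 -0.008 0 0 0 0 0"

```text
t: 19.45
ee_pos: [0.5307, -0.122, 0.005]
tool_rot: [[-1.0, 0.027, 0.0], [0.027, 1.0, -0.0], [-0.0, -0.0, -1.0]]
contact_force: [-0.5, 0.1, -0.8]
grip_width: 0.0686
finger_force: 0.4
```

Emit:
arm_command:
  moves: "0.2 -0.003 0 0 0 0 0; 0.2 -0.006 0 0 0 0 0; 0.2 -0.008 0 0 0 0 0; 0.2 -0.008 0 0 0 0 0"

```text
t: 19.85
ee_pos: [0.5313, -0.1219, 0.0047]
tool_rot: [[-1.0, 0.027, -0.003], [0.027, 1.0, 0.001], [0.003, 0.0, -1.0]]
contact_force: [-5.5, -0.6, 2.7]
grip_width: 0.0686
finger_force: 2.6
```

Met the bar at world x of about 0.531. I'll raise the force gradually.

Emit:
arm_command:
  moves: "0.2 -0.002 0 0 0 0 0; 0.2 -0.004 0 0 0 0 0; 0.2 -0.006 0 0 0 0 0; 0.2 -0.006 0 0 0 0 0; 0.2 -0.006 0 0 0 0 0"

```text
t: 20.35
ee_pos: [0.5312, -0.1217, 0.0043]
tool_rot: [[-1.0, 0.027, -0.006], [0.027, 1.0, 0.001], [0.006, 0.001, -1.0]]
contact_force: [-6.8, -1.2, 3.8]
grip_width: 0.0682
finger_force: 3.7
```

Emit:
arm_command:
  moves: "0.2 -0.003 0 0 0 0 0; 0.2 -0.006 0 0 0 0 0; 0.2 -0.006 0 0 0 0 0; 0.2 -0.006 0 0 0 0 0"

```text
t: 20.75
ee_pos: [0.5312, -0.1215, 0.004]
tool_rot: [[-1.0, 0.027, -0.009], [0.027, 1.0, 0.002], [0.009, 0.001, -1.0]]
contact_force: [-10.5, -0.6, 4.8]
grip_width: 0.0684
finger_force: 4.9
```

```bash
python3 -c "
from m import *
o=state(); print(o['tool_rot'].round(4), o['ee_pos'].round(4))"
```

```text
t 20.75 track mm [119.   -1.5   4. ] F track [  0.84 -10.44] 4.76 w 0.0684 tau [-0.255  1.461 -0.192]
[[-0.9996  0.0266 -0.0091]
 [ 0.0266  0.9996  0.0017]
 [ 0.0091  0.0014 -1.    ]] [ 0.5312 -0.1215  0.004 ]
```

Emit:
arm_command:
  moves: "0.2 -0.002 0 0 0 0 0; 0.2 -0.004 0 0 0 0 0; 0.2 -0.006 0 0 0 0 0; 0.2 -0.006 0 0 0 0 0; 0.2 -0.006 0 0 0 0 0"

```text
t: 21.25
ee_pos: [0.5312, -0.1214, 0.0036]
tool_rot: [[-1.0, 0.027, -0.012], [0.027, 1.0, 0.002], [0.012, 0.002, -1.0]]
contact_force: [-12.1, -1.6, 5.5]
grip_width: 0.0679
finger_force: 6.1
```

Emit:
arm_command:
  moves: "0.2 -0.003 0 0 0 0 0; 0.2 -0.005 0 0 0 0 0; 0.2 -0.007 0 0 0 0 0; 0.2 -0.007 0 0 0 0 0; 0.2 -0.007 0 0 0 0 0; 0.2 -0.007 0 0 0 0 0"

```text
t: 21.85
ee_pos: [0.5311, -0.1211, 0.0031]
tool_rot: [[-1.0, 0.026, -0.016], [0.026, 1.0, 0.003], [0.016, 0.003, -1.0]]
contact_force: [-15.2, -2.1, 7.1]
grip_width: 0.0681
finger_force: 7.4
```

```bash
python3 -c "
from m import *
state()
a=snap('scene','pics/s7.png')
for i in range(3): state(); manip.read_camera('top')
cv2.imwrite('pics/c7.png',cv2.resize(a[190:305,130:430,::-1],(792,303),interpolation=2))"
```

```text
t 21.85 track mm [118.6  -1.6   3.1] F track [  2.52 -15.11] 7.14 w 0.0681 tau [-0.332  2.11  -0.268]
t 21.9 track mm [118.6  -1.6   3.1] F track [  1.73 -15.02] 7.64 w 0.0679 tau [-0.32   2.152 -0.234]
t 21.95 track mm [118.6  -1.6   3.1] F track [  0.26 -14.86] 6.93 w 0.0684 tau [-0.335  2.169 -0.196]
t 22.0 track mm [118.6  -1.6   3.2] F track [  1.84 -14.66] 6.59 w 0.0683 tau [-0.331  2.199 -0.288]
```

View pics/c7.png

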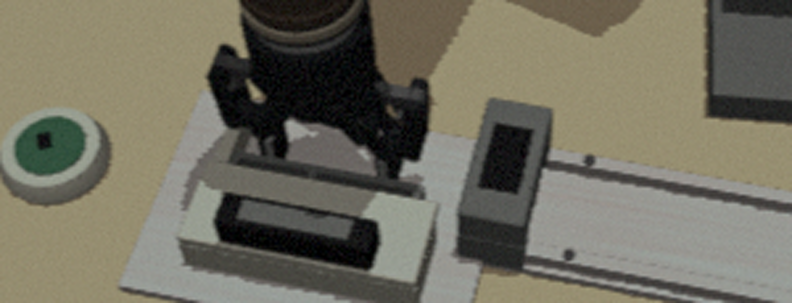

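The force is steady at about 15 N and the tray edge is parallel to the hood, running from (245,160) to (420,190). I'll hold it a while longer.

Emit:
arm_command:
  moves: "0.2 0 0 0 0 0 0; 0.2 0 0 0 0 0 0; 0.2 0 0 0 0 0 0; 0.2 0 0 0 0 0 0; 0.2 0 0 0 0 0 0; 0.2 0 0 0 0 0 0; 0.2 0 0 0 0 0 0; 0.2 0 0 0 0 0 0; 0.2 0 0 0 0 0 0; 0.2 0 0 0 0 0 0; 0.2 0 0 0 0 0 0; 0.2 0 0 0 0 0 0; 0.2 0 0 0 0 0 0; 0.2 0 0 0 0 0 0"

```text
t: 23.45
ee_pos: [0.5311, -0.1211, 0.0031]
tool_rot: [[-1.0, 0.026, -0.016], [0.026, 1.0, 0.003], [0.016, 0.003, -1.0]]
contact_force: [-14.5, -1.6, 7.3]
grip_width: 0.0681
finger_force: 7.4
```

Held for over 1.4 s. Now I'll unload gently and retreat.

Emit:
arm_command:
  moves: "0.2 0.01 0 0 0 0 0; 0.2 0.02 0 0 0 0 0; 0.2 0.03 0 0 0 0 0; 0.2 0.04 0 0 0 0 0; 0.2 0.06 0 0 0 0 0; 0.2 0.1 0 0 0 0 0; 0.2 0.16 0 0 0 0 0; 0.2 0.24 0 0 0 0 0; 0.2 0.28 0 0 0 0 0; 0.2 0.28 -0.15 0 0 0 0; 0.2 0.4 -0.35 0 0 0 0; 0.2 0.55 -0.5 0 0 0 0; 0.2 0.55 -0.5 0 0 0 0; 0.2 0.55 -0.5 0 0 0 0; 0.2 0.55 -0.5 0 0 0 0"

```text
t: 24.95
ee_pos: [0.3986, -0.2434, 0.0053]
tool_rot: [[-1.0, 0.027, 0.001], [0.027, 1.0, -0.0], [-0.001, -0.0, -1.0]]
contact_force: [0.4, 0.1, 0.4]
grip_width: 0.0682
finger_force: 0.0
```

```bash
python3 -c "
from m import *
state()
a=snap('scene','pics/s8.png');b=snap('top','pics/t8.png')
cv2.imwrite('pics/c8.png',np.vstack([cv2.resize(b[170:260,205:445,::-1],(792,297),interpolation=2),cv2.resize(a[190:305,130:430,::-1],(792,303),interpolation=2)]))"
```

```text
t 24.95 track mm [ 244.4 -130.8    5.3] F track [-0.12  0.39] 0.37 w 0.0682 tau [-0.025 -0.019 -0.001]
```

View pics/c8.png

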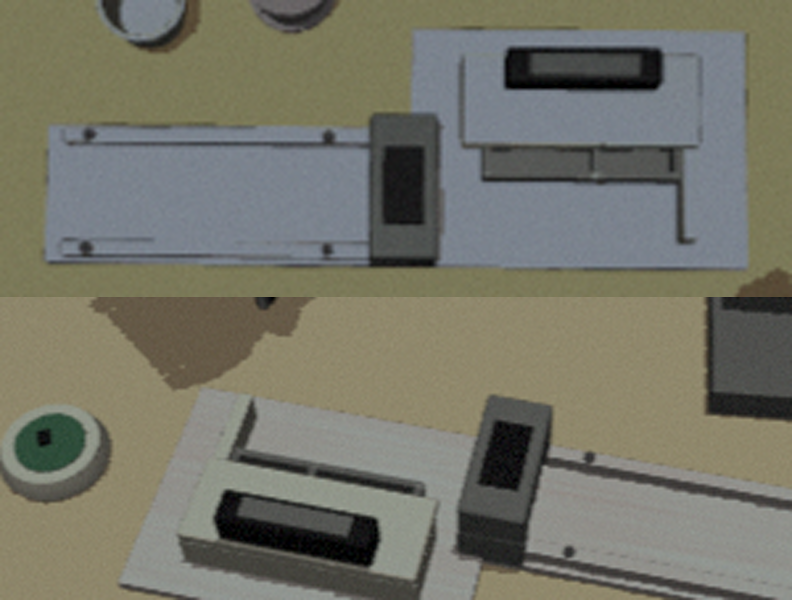

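My last retreat row moved sideways instead of up because I put the lift in the wrong column. It met nothing (forces about 0), and the arm is clear. The tray sits square in the bay, with its edge from (482,180) to (681,180) in the upper crop. The bystanders haven't moved, so I'm handing in.

```bash
python3 -c "
from cell import manip
print(manip.finish_job())"
```

```text
the job is handed in; nothing more can be done
None
```

I slid the tray under the arch to the end stop, then sideways under the hood to the contact bar, held it square at about 15 N for over a second, left it there and handed in at about 25 s; the sensors, last seen in the tray as it entered the hood, were hidden under it at the final check.

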